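Take down the stacking cups and nest the emptied tray

TASK

Take the tower of blue stacking cups apart from the top down and stand each cup, mouth down and flat, in the round dish of its own size: the small cup in the smallest dish, then the medium, then the large in the largest. When the upper tray is empty, stack it on the lower tray so that all four corner pins drop fully home in the sockets. Let no cup topple, leave the nail brush and the jar where they are, and let go of everything.

Things in the scene. Friction and masses are not known exactly. Their poses are not given: they have to be found in the camera images.
- cup_small_mid (a point): Small blue plastic stacking cup, at the start on top of the tower, mouth down. Straight round wall of 26 mm outer diameter, 50 mm tall, with a 1.5 mm lip round the mouth (the lowest 5 mm); 18 g or so. Point: on its axis, half-way up; z is up along it. Cups just stand on one another, smaller on the flat closed end of the larger; nothing interlocks.
- cup_medium_mid (a point): Medium blue plastic stacking cup, at the start in the middle of the tower, mouth down. Straight round wall of 38 mm outer diameter, 56 mm tall, with a 1.5 mm lip round the mouth (the lowest 5 mm); 30 g or so. Point: on its axis, half-way up; z is up along it. Cups just stand on one another, smaller on the flat closed end of the larger; nothing interlocks.
- cup_large_mid (a point): Large blue plastic stacking cup, at the start at the foot of the tower, standing on the floor of the upper tray, mouth down. Straight round wall of 50 mm outer diameter, 66 mm tall, with a 1.5 mm lip round the mouth (the lowest 5 mm); 45 g or so. Point: on its axis, half-way up; z is up along it. Cups just stand on one another, smaller on the flat closed end of the larger; nothing interlocks.
- tray_mid (a point): Upper tray, loose white plastic, under the cups: 140 mm long (x), 64 wide (y, pinch smooth sides here), 90 g. Stands on 4 grey pins 9 mm long, 8 thick, tapered, 58 mm lengthwise and 21 across from its middle; underside 9, floor 11.5, rim 21 mm above pin ends. Tower up to 12 mm off its middle. Point: its centre, half-way up the sides, 15 mm above pin ends; z up. A half turn makes no difference.
- lower_top (a point): Lower tray, empty white plastic, fixed: 140 mm long (x), 64 wide (y), 30 high. Grey corner blocks level with the rim have round sockets 12 mm wide, 14 deep, 58 mm lengthwise and 21 across from the middle. Point: its centre at rim height; z up. With pins home the upper tray's underside lies on the blocks, its centre point 6 mm above this point.
- dish_small_floor (a point): Small round white plastic dish for the small cup, fixed to the counter: inside diameter 44 mm, outside 52 mm, flat floor 4 mm above the counter, rim 8 mm above the counter. This point is the centre of the top of its floor.
- dish_medium_floor (a point): Medium round white plastic dish for the medium cup, fixed to the counter: inside diameter 60 mm, outside 68 mm, flat floor 4 mm above the counter, rim 8 mm above the counter. This point is the centre of the top of its floor.
- dish_large_floor (a point): Large round white plastic dish for the large cup, fixed to the counter: inside diameter 78 mm, outside 86 mm, flat floor 4 mm above the counter, rim 8 mm above the counter. This point is the centre of the top of its floor.
- nail_brush_mid (a point): Bystander: wooden nail brush, 90 x 40 mm, 38 mm high, lying loose bristles down. The point is at its centre, half-way up.
- jar_mid (a point): Bystander: open cream plastic jar, 52 mm across, 48 mm high, standing loose; its twist lid (52 mm across, 14 high, unlisted) lies about 75 mm beyond it. The point is on its axis, half-way up. (A steel tweezers case, 110 x 28 x 14 mm, unlisted, lies beyond the two trays.)
There are look-alikes about, which are no part of the job. What is shaped like the part that bears dish_small_floor but black or yellow is not meant.

How it is judged:
By the outcome, as a careful person would: the job done as asked, in the order asked, and still so for the second after the job is handed in, with the robot touching nothing.
It also fails if it takes over 112 s, if anything falls off the work surface, if the arm or the gripper's body presses on something with over 40 N, if the wrist force passes 120 N, or if a joint passes its speed limit or range.

ROBOT

A 6-joint arm with a two-finger parallel gripper is mounted at the origin on the work surface. World frame = base frame: x ahead of the robot, y to its left, z up, the work surface at z = 0. Lengths are in m, angles in rad, forces in N, time in s.
With the tool pointing down it reaches from about 0.25 to 0.775 m from the base axis. Payload 4 kg.
Tool frame: the origin (TCP) lies where the fingers leave the gripper's body, on its centre line; the fingertips stand 97 mm ahead of it and the grasp point (between the pads) lies 78 mm ahead of it; z points along the fingers, x is the direction in which the jaws open and shut, and the axes are right-handed (so a half turn about z gives the same grasp; the last joint's range is limited). The gripper opens to 94 mm and grips with 3 to 60 N. Pads are 16 mm wide; open, the fingers measure 119 mm over their backs; the gripper's body (75 mm by 177 mm) begins 78 mm behind the grasp point.
Start: joints at [1.144, 0.087, 1.371, -0, 1.684, -0.103], TCP at [0.175, 0.521, 0.303] pointing down, gripper open.
Joint ranges: [-3.1, 3.1], [-0.76, 2.03], [0.27, 2.55], [-1.08, 4.22], [0.17, 2.65], [-2.57, 2.57]. Speed limits (rad/s): [2.79, 2.79, 3.14, 3.14, 3.14, 3.14].

INTERFACE

Orientations are given as [roll, pitch, yaw] about the fixed x, y, z axes, in that order (R = Rz(yaw) Ry(pitch) Rx(roll)).
In Python, from bench import * gives the robot as it stands.
- The arm moves only by the tool jog_arm, never from a script. Its argument "moves" is a list of rows, each a list of 7 numbers: the turn, a rotation vector about the world's x, y, z in rad, then the shift along the world's x, y, z in mm, then the finger opening in mm, from 0 to 94. In form: [[rx, ry, rz, tx, ty, tz, fingers], ...]. A call has 1 to 12 rows; each row shifts and turns the commanded pose from where the row before left it; what a row does not reach is not made up. A row lasts 1/8 s, in which the tool goes at most 62.5 mm and 10.7 degrees, less where a joint would pass 70% of its speed; a pose out of reach is approached as far as the arm can. A call is refused whole if a number of a shift passes 62.5 or a number of a turn 0.188, either way. A call with a gripper value outside its range is refused whole. The fingers move at their own pace and stop on an object; the grip force is fixed at half the most. Time passes only in rows, so rows that do not move let the fingers close. It gives the time, the measured TCP pose, the force and the opening at its end, in the units of the state.
- get_obs(): the state, without advancing time (a new reading comes with each control period).
- snapshot(name): name is "scene" or "top"; returns the picture (384x512x3 uint8, red, green, blue); there is no depth.
- get_calibration(name): a dict with "camera_matrix" (3x3 intrinsics, pixels), "R" (3x3) and "t" (3): a world point X has camera coordinates R X + t. Camera axes: x right, y down, z forward; pixel columns grow to the right and rows downward; lengths in m; the calibration is good to about 2 mm. A picture is of the moment at which its call begins. get_calibration takes no time and is no camera call.
- close_job(): hands the job in, once; it reports no verdict.
Trained networks look in the newest picture that a camera, given by its name, has taken for a name from the list of things; names that differ only in an ending like _2 or _b are one class to them, and where a whole thing is asked for, a point or a joint stands for the part that bears it (a point fixed in the world has none). Each returns a list of dicts, best first, with "conf" (0 to 1); they miss things now and then, are a little off and sometimes report something else, mostly with a low value. They report only what shows in the picture. A call takes as long as a camera call. They do not tell look-alikes from the thing itself.
- look_for(label, camera): "bbox" ([left, top, right, bottom] in pixels, round what is visible of it).
The state is a dict: "time": time; "joint_positions": joint angles; "qvel": joint speeds; "joint_torque": joint torques, N m; "tool_pos": TCP position; "ee_rot": TCP orientation; "wrist_force": force on the tool from outside, world axes, zero at the start; "wrist_torque": the same for the moment, N m; "width": finger opening in m.
Only numpy, scipy, OpenCV 4.12 (cv2) and the standard library are available. Lean on these libraries where they do the work, as an engineer would, in place of code of your own. Each camera call takes 0.05 s, during which the arm holds its last target.

## Working session

There is one attempt and no reset: what is moved stays moved. The work goes in short steps, Python scripts to look and compute and a tool call to move; the robot and the scene stay as the last step left them, time stands still between calls to the robot, and variables do not carry over. Pictures are saved under pics/ and viewed, and the job is handed in when it is done.

Besides the shell and the picture viewer there is one more tool, called by a JSON object that holds its "api" and its "payload", one argument or row to a line. jog_arm: Moves the arm, as the interface text tells. Its arguments: {"type":"object","properties":{"moves":{"type":"array","items":{"type":"array","items":{"type":"number"}}}},"required":["moves"]}

```bash
mkdir -p pics; ls; python3 - <<'E'
from bench import *
import cv2,numpy as np
for n in ["scene","top"]:
    im=snapshot(n); cv2.imwrite(f"pics/{n}0.png",cv2.cvtColor(im,cv2.COLOR_RGB2BGR))
    c=get_calibration(n); print(n,c)
    for l in ["cup_small_mid","cup_medium_mid","cup_large_mid","tray_mid","lower_top","dish_small_floor","dish_medium_floor","dish_large_floor","nail_brush_mid","jar_mid"]:
        try: print(l,[(np.round(d["bbox"]).astype(int).tolist(),round(d["conf"],2)) for d in look_for(l,n)])
        except Exception as e: print(l,e)
print(get_obs())
E
```

```text
pics
scene {'camera_matrix': array([[353.18773578,   0.        , 255.11896877],
       [  0.        , 353.18773578, 186.47280081],
       [  0.        ,   0.        ,   1.        ]]), 'R': array([[ 0.13601939,  0.99057253, -0.01627237],
       [ 0.55312951, -0.08955852, -0.82826748],
       [-0.82191634,  0.10365971, -0.56009659]]), 't': array([-0.09529227, -0.17960139,  1.50013077])}
cup_small_mid [([190, 200, 202, 221], 0.61)]
cup_medium_mid [([190, 218, 206, 238], 0.79)]
cup_large_mid [([187, 233, 213, 259], 0.82), ([192, 218, 206, 238], 0.69)]
tray_mid [([183, 229, 221, 272], 0.92)]
lower_top [([292, 219, 321, 268], 0.56)]
dish_small_floor [([302, 198, 316, 212], 0.64), ([330, 195, 351, 207], 0.52), ([321, 179, 338, 187], 0.5), ([289, 221, 316, 268], 0.45), ([127, 210, 159, 226], 0.18)]
dish_medium_floor [([245, 200, 265, 209], 0.58)]
dish_large_floor [([127, 208, 157, 227], 0.74)]
nail_brush_mid [([357, 216, 381, 244], 0.55)]
jar_mid [([114, 236, 136, 268], 0.62)]
top {'camera_matrix': array([[398.61356383,   0.        , 258.22965809],
       [  0.        , 398.61356383, 186.621
[... 826 characters left out ...]
[([390, 138, 412, 163], 0.71)]
{'time': 1.1, 'joint_positions': array([ 1.14392285e+00,  8.72104929e-02,  1.37068577e+00, -2.37389361e-06,
        1.68361282e+00, -1.03093887e-01]), 'qvel': array([ 0.00020683,  0.00102531,  0.00086301,  0.00039285, -0.00089019,
        0.00088258]), 'joint_torque': array([ 9.15471574e-04, -3.40069735e+01, -3.02595091e+01,  7.18854857e-02,
        2.41305999e-02, -4.73291823e-05]), 'tool_pos': array([0.17499036, 0.52143221, 0.30270736]), 'ee_rot': array([ 3.14158171e+00, -8.28795861e-05,  1.24701647e+00]), 'wrist_force': array([-0.5133554 , -0.65199394,  0.3202168 ]), 'wrist_torque': array([ 0.01908391,  0.01744283, -0.01652659]), 'width': 0.0940878678261315}
```

```bash
python3 - <<'E'
import cv2
a=cv2.imread("pics/top0.png"); cv2.imwrite("pics/top0c.png",cv2.resize(a[100:290,80:430],(798,433),interpolation=cv2.INTER_CUBIC))
a=cv2.imread("pics/scene0.png"); cv2.imwrite("pics/scene0c.png",cv2.resize(a[160:290,100:400],(798,346),interpolation=cv2.INTER_CUBIC))
E
```

```text
(no output)
```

View pics/top0c.png

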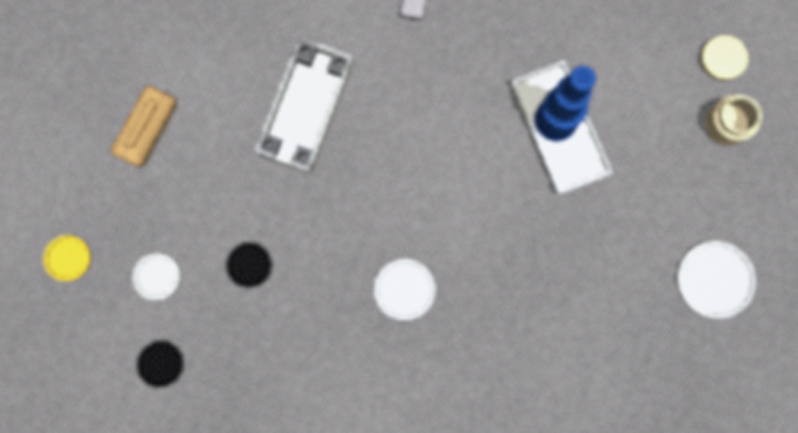

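View pics/scene0c.png

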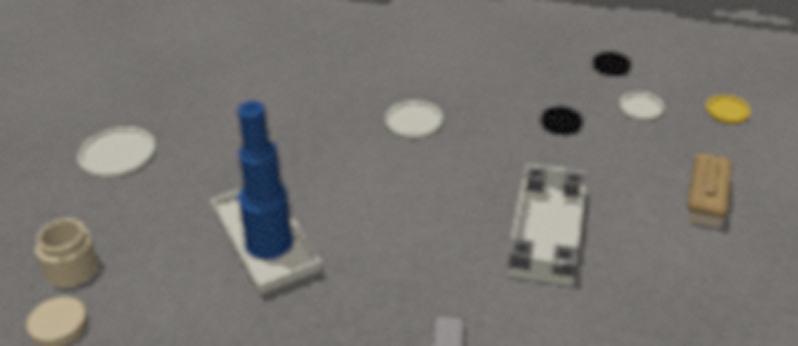

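View pics/top0.png

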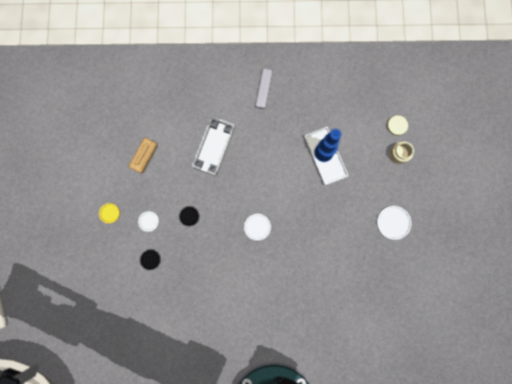

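```bash
cat > h.py <<'E'
import cv2,numpy as np
from bench import *
def cal(n):
    c=get_calibration(n); return c["camera_matrix"],c["R"],np.array(c["t"])
def back(n,uv,z):
    K,R,t=cal(n); d=R.T@np.linalg.inv(K)@np.array([uv[0],uv[1],1.]); o=-R.T@t
    return o+d*(z-o[2])/d[2]
def proj(n,X):
    K,R,t=cal(n); p=(K@(R@np.atleast_2d(X).T+t[:,None])).T; return p[:,:2]/p[:,2:]
def snap(n,name):
    im=snapshot(n); cv2.imwrite(f"pics/{name}.png",cv2.cvtColor(im,cv2.COLOR_RGB2BGR)); return im
def worldcontour(n,mask,z):
    cs,_=cv2.findContours(mask.astype(np.uint8),cv2.RETR_EXTERNAL,cv2.CHAIN_APPROX_NONE)
    c=max(cs,key=cv2.contourArea)[:,0,:].astype(float)
    return c
E
python3 - <<'E'
from h import *
for n,boxes in dict(top=dict(S=(133,205,164,237),M=(238,207,277,247),L=(371,199,416,245),UT=(300,118,355,190),LT=(188,112,240,180)),
                    scene=dict(S=(328,192,353,208),M=(242,195,270,215),L=(125,205,162,230))).items():
    im=cv2.imread(f"pics/{n}0.png").astype(float)
    for k,(x0,y0,x1,y1) in boxes.items():
        crop=im[y0:y1,x0:x1]; s=4
        big=cv2.resize(crop,None,fx=s,fy=s,interpolation=cv2.INTER_CUBIC)
        g=big.min(2); 
        hi=np.percentile(g,92); bg=np.median(im.min(2)[y0-3:y1+3,x0-3:x0+2]); th=(hi+bg)/2
        m=(g>th).astype(np.uint8)
        nl,lab,st,cen=cv2.connectedComponentsWithStats(m); i=1+np.argmax(st[1:,4])
        m=(lab==i).astype(np.uint8)
        c=worldcontour(n,m,0)
        uv=(c+0.5)/s-0.5+[x0,y0]
        if k in("S","M","L"):
            W=np.array([back(n,p,.008)[:2] for p in uv])
            (cx,cy),(a,b),an=cv2.fitEllipse((W*1e4).astype(np.float32))
            print(n,k,round(cx/10,1),round(cy/10,1),"diam mm",round(a/10,1),round(b/10,1))
        else:
            zt=.021 if k=="UT" else .030
            W=np.array([back(n,p,zt)[:2] for p in uv])
            (cx,cy),(a,b),an=cv2.minAreaRect((W*1e4).astype(np.float32))
            print(n,k,round(cx/10,1),round(cy/10,1),round(a/10,1),round(b/10,1),an)
E
```

```text
top S 457.1 316.9 diam mm 51.4 51.8
top M 439.9 37.5 diam mm 67.3 67.5
top L 447.3 -312.9 diam mm 84.6 85.5
top UT 590.0 -153.9 75.2 63.7 21.215072631835938
top LT 643.4 147.1 56.8 130.9 69.20867156982422
scene S 462.1 314.0 diam mm 47.8 49.6
scene M 443.8 35.6 diam mm 64.9 66.3
scene L 452.2 -313.5 diam mm 79.6 85.7
```

```bash
python3 - <<'E'
import cv2,numpy as np
a=cv2.imread("pics/top0.png"); b=cv2.imread("pics/scene0.png")
f=lambda im,x0,y0,w,h:cv2.resize(im[y0:y0+h,x0:x0+w],(390,290),interpolation=cv2.INTER_NEAREST)
r1=np.hstack([f(a,280,112,94,70+0),f(a,170,110,94,70)])
r2=np.hstack([f(b,160,195,107,80),f(b,260,205,94,70)])
cv2.imwrite("pics/z0.png",np.vstack([r1,r2]))
E
```

```text
(no output)
```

View pics/z0.png

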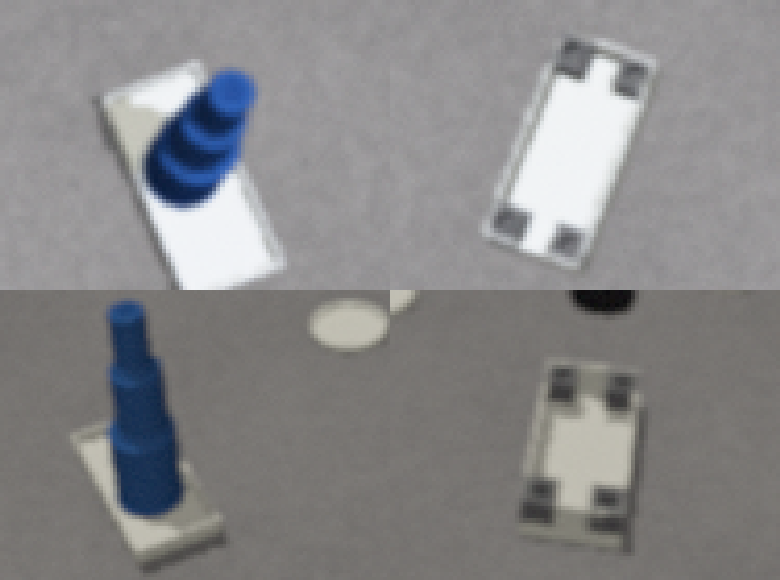

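```bash
cat >> h.py <<'E'
from scipy.optimize import minimize
def sample(g,uv):
    return cv2.remap(g,uv[:,0].astype(np.float32)[None],uv[:,1].astype(np.float32)[None],cv2.INTER_LINEAR)[0]
def rectpts(x,y,yaw,L,W,n=60):
    s=np.linspace(-1,1,n); a=np.r_[s,s,np.ones(n//2),-np.ones(n//2)]*L/2
    q=np.linspace(-1,1,n//2); b=np.r_[np.ones(n),-np.ones(n),q,q]*W/2
    c,d=np.cos(yaw),np.sin(yaw); return np.c_[x+c*a-d*b,y+d*a+c*b]
def fitrect(n,im,z,p0,ignore=None,gap=.0018):
    """brightness step over the outline of the 140x64 rim at height z (scalar); returns x,y,yaw"""
    g=cv2.GaussianBlur(im.astype(np.float32).mean(2),(0,0),.5)
    ig=None if ignore is None else cv2.dilate(ignore.astype(np.uint8),np.ones((5,5)))
    def f(p):
        A=rectpts(*p,.140-2*gap,.064-2*gap); B=rectpts(*p,.140+2*gap,.064+2*gap)
        ua=proj(n,np.c_[A,np.full(len(A),z)]); ub=proj(n,np.c_[B,np.full(len(B),z)])
        d=sample(g,ua)-sample(g,ub); d=np.clip(d,-20,60)
        if ig is not None:
            k=sample(ig.astype(np.float32),ua)<.5; d=d[k]
        return -d.mean()
    best=None
    rng=np.random.default_rng(0)
    for i in range(25):
        s=np.array(p0)+rng.normal(size=3)*[.003,.003,.05]
        r=minimize(f,s,method="Nelder-Mead",options=dict(initial_simplex=s+np.array([[0,0,0],[.003,0,0],[0,.003,0],[0,0,.05]]),xatol=1e-5,fatol=1e-3))
        if best is None or r.fun<best.fun: best=r
    return best.x,best.fun
def bluemask(im,s=4):
    im=im.astype(np.float32); d=im[...,2]-im[...,0]   # rgb
    d=cv2.GaussianBlur(d,(0,0),.4)
    return d
CUP=dict(S=(.013,.050),M=(.019,.056),L=(.025,.066))
def cuphull(n,x,y,z0,key):
    r,h=CUP[key]; a=np.linspace(0,2*np.pi,48,endpoint=False); o=[]
    for rr,z in((r,z0+h),(r,z0+.005),(r+.0015,z0+.005),(r+.0015,z0)):
        o.append(np.c_[x+rr*np.cos(a),y+rr*np.sin(a),np.full(48,z)])
    return proj(n,np.vstack(o))
def fitcups(n,im,keys,z0s,p0):
    d=bluemask(im); uv=np.vstack([cuphull(n,p0[2*i],p0[2*i+1],z0s[i],k) for i,k in enumerate(keys)])
    x0,y0=np.floor(uv.min(0)-8).astype(int); x1,y1=np.ceil(uv.max(0)+8).astype(int)
    S=6; M=cv2.resize(d[y0:y1,x0:x1],None,fx=S,fy=S,interpolation=cv2.INTER_CUBIC)
    hi=np.percentile(M,97); M=np.clip(M/ (.6*hi),0,1)
    def f(p):
        m=np.zeros(M.shape,np.uint8)
        for i,k in enumerate(keys):
            h=cuphull(n,p[2*i],p[2*i+1],z0s[i],k)
            q=((h-[x0,y0]+.5)*S-.5)
            q=cv2.convexHull(np.round(q*16).astype(np.int32))
            cv2.fillConvexPoly(m,q,255,shift=4)
        return np.abs(cv2.GaussianBlur(m.astype(np.float32)/255,(0,0),S*.5)-M).mean()
    best=None;p0=np.array(p0,float)
    for it in range(4):
        s=p0 if best is None else best.x
        sim=np.vstack([s]+[s+np.eye(len(s))[i]*.006*(1 if it%2 else -1) for i in range(len(s))])
        r=minimize(f,s,method="Nelder-Mead",options=dict(initial_simplex=sim,maxiter=600,xatol=1e-5,fatol=1e-6))
        if best is None or r.fun<best.fun: best=r
    return best.x,best.fun
def rd(n): return cv2.cvtColor(cv2.imread(f"pics/{n}.png"),cv2.COLOR_BGR2RGB)
E
python3 - <<'E'
from h import *
for n in("top","scene"):
    im=rd(n+"0"); 
    x,f=fitcups(n,im,"LMS",[.0115,.0775,.1335],[.60,-.15]*3); print(n,"cups L,M,S",np.round(x*1e3,1),round(f,3))
    bl=bluemask(im)>20
    x,f=fitrect(n,im,.021,[.59,-.155,.35],bl); print(n,"UT",np.round(x[:2]*1e3,1),x[2],f)
    x,f=fitrect(n,im,.030,[.643,.147,-.36]); print(n,"LT",np.round(x[:2]*1e3,1),x[2],f)
E
```

```text
Traceback (most recent call last):
  File "h.py", line 68, in fitcups
    r=minimize(f,s,method="Nelder-Mead",options=dict(initial_simplex=sim,maxiter=600,xatol=1e-5,fatol=1e-6))
  File "h.py", line 59, in f
    h=cuphull(n,p[2*i],p[2*i+1],z0s[i],k)
  File "h.py", line 50, in cuphull
    return proj(n,np.vstack(o))
  File "h.py", line 9, in proj
    K,R,t=cal(n); p=(K@(R@np.atleast_2d(X).T+t[:,None])).T; return p[:,:2]/p[:,2:]
          ~~~^^^
  File "h.py", line 4, in cal
    c=get_calibration(n); return c["camera_matrix"],c["R"],np.array(c["t"])
ValueError: time passes only in moves, steps and waits
```

```bash
python3 - <<'E'
s=open("h.py").read()
s=s.replace('''def cal(n):
    c=get_calibration(n); return''','''import functools
@functools.lru_cache
def cal(n):
    c=get_calibration(n); return''')
open("h.py","w").write(s)
E
cat > t.py <<'E'
from h import *
for n in("top","scene"):
    im=rd(n+"0"); 
    x,f=fitcups(n,im,"LMS",[.0115,.0775,.1335],[.60,-.15]*3); print(n,"cups L,M,S",np.round(x*1e3,1),round(f,3))
    bl=bluemask(im)>20
    x,f=fitrect(n,im,.021,[.59,-.155,.35],bl); print(n,"UT",np.round(x[:2]*1e3,1),x[2],f)
    x,f=fitrect(n,im,.030,[.643,.147,-.36]); print(n,"LT",np.round(x[:2]*1e3,1),x[2],f)
print(get_obs()["time"])
E
python3 t.py
```

```text
top cups L,M,S [ 643.3 -146.9  613.1 -126.   597.  -122.9] 0.069
top UT [ 601.3 -150.4] 0.3774296156594138 -21.48821449279785
top LT [650.  149.3] -0.35800894055030535 -20.05990219116211
scene cups L,M,S [ 630.1 -139.7  638.8 -138.3  637.6 -138.8] 0.036
scene UT [ 599.6 -154.6] 0.351586940211714 -16.94940185546875
scene LT [630.8 155. ] -0.35649903808982447 -13.273847579956055
1.1
```

```bash
cat > t.py <<'E'
from h import *
print(back("top",(324,154),.07),back("scene",(200,246),.045),back("top",(334,135),.18))
for n in("top","scene"):
    im=rd(n+"0"); big=cv2.resize(im,None,fx=6,fy=6,interpolation=cv2.INTER_CUBIC)
    def dr(uv,c): cv2.polylines(big,[np.round(((uv+.5)*6-.5)).astype(int).reshape(-1,1,2)],True,c,1)
    c0=back("scene",(200,246),.045)[:2]
    x,f=fitcups(n,im,"LMS",[.0115,.0775,.1335],list(c0)*3); print(n,"cups L,M,S",np.round(x*1e3,1),round(f,3))
    for i,k in enumerate("LMS"): dr(cv2.convexHull(cuphull(n,x[2*i],x[2*i+1],[.0115,.0775,.1335][i],k).astype(np.float32))[:,0],(255,0,0))
    bl=bluemask(im)>20
    for z,p0,ig in((.021,[.601,-.1504,.37],bl),(.030,[.650,.149,-.36],None)):
        x,f=fitrect(n,im,z,p0,ig); print(n,z,np.round(x[:2]*1e3,1),x[2],f)
        q=rectpts(*x,.14,.064,2) ; c,s=np.cos(x[2]),np.sin(x[2])
        q=np.array([[x[0]+c*a*.07-s*b*.032,x[1]+s*a*.07+c*b*.032,z] for a,b in((1,1),(1,-1),(-1,-1),(-1,1))])
        dr(proj(n,q),(255,0,0))
    x0,y0=(300,118) if n=="top" else (165,195)
    x1,y1=(186,110) if n=="top" else (278,205)
    w=cv2.resize(np.hstack([big[y0*6:(y0+75)*6,x0*6:(x0+60)*6],big[y1*6:(y1+75)*6,x1*6:(x1+60)*6]]),(800,500))
    cv2.imwrite(f"pics/ov_{n}.png",w[...,::-1])
E
python3 t.py
```

```text
[ 0.61345275 -0.12952825  0.07      ] [ 0.65156871 -0.13827089  0.045     ] [ 0.63101843 -0.13443112  0.18      ]
top cups L,M,S [ 632.6 -140.   641.9 -143.3  625.9 -128.7] 0.054
top 0.021 [ 621.6 -142.7] 0.3714454941205845 -38.132877349853516
top 0.03 [649.9 149.3] -0.35799930295658466 -20.069509506225586
scene cups L,M,S [ 630.1 -139.6  638.8 -138.3  637.5 -138.7] 0.034
scene 0.021 [ 600.6 -154.5] 0.35035287444640495 -16.940000534057617
scene 0.03 [651.5 147.2] -0.3588026516720265 -12.923493385314941
```

View pics/ov_top.png

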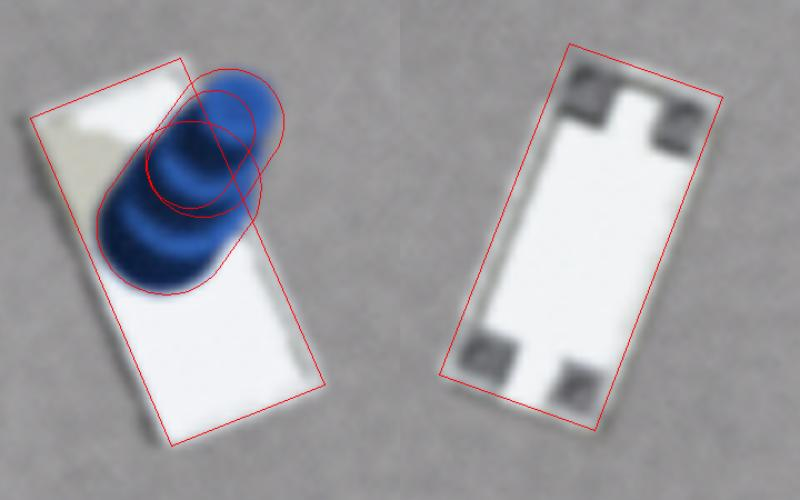

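View pics/ov_scene.png

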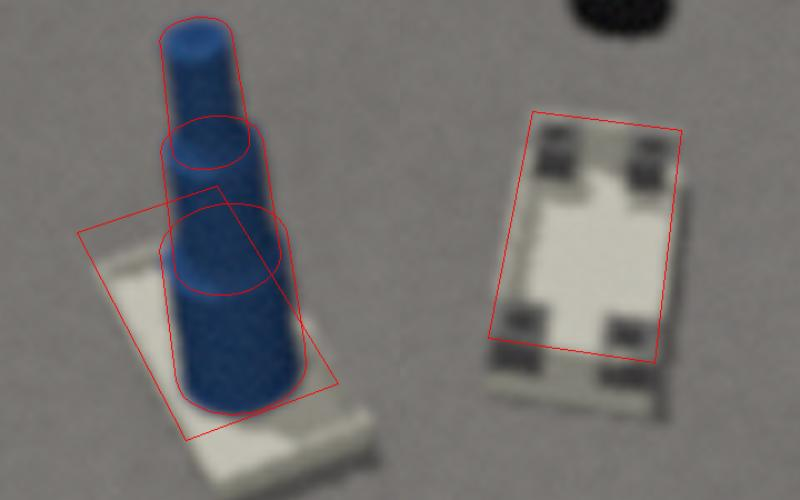

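```bash
python3 - <<'E'
s=open("h.py").read()
s=s.replace("d=im[...,2]-im[...,0]   # rgb","d=(im[...,2]-im[...,0])/(im[...,2]+10)*100")
s=s.replace("    best=None;p0=np.array(p0,float)\n    for it in range(4)","""    best=None;p0=np.array(p0,float)
    c=minimize(lambda q:f(np.tile(q,len(keys))),p0[:2],method="Nelder-Mead",options=dict(initial_simplex=p0[:2]+np.array([[0,0],[.02,0],[0,.02]])))
    p0=np.tile(c.x,len(keys)); print("common",np.round(c.x*1e3,1),c.fun)
    for it in range(4)""")
open("h.py","w").write(s)
E
sed -i 's/601,-.1504/621,-.143/' t.py
python3 t.py
```

```text
[ 0.61345275 -0.12952825  0.07      ] [ 0.65156871 -0.13827089  0.045     ] [ 0.63101843 -0.13443112  0.18      ]
common [ 632.9 -138.2] 0.02697518840432167
top cups L,M,S [ 632.6 -139.5  630.9 -136.5  633.2 -137. ] 0.021
top 0.021 [ 621.8 -142.5] 0.37299402869924814 -38.46821212768555
top 0.03 [649.9 149.3] -0.35799930295658466 -20.069509506225586
common [ 631.1 -139.2] 0.04101751372218132
scene cups L,M,S [ 629.7 -139.6  639.3 -138.1  638.2 -138.6] 0.033
scene 0.021 [ 625.  -144.9] 0.3649224648713415 -21.5681095123291
scene 0.03 [651.5 147.2] -0.3588026516720265 -12.923493385314941
```

View pics/ov_top.png

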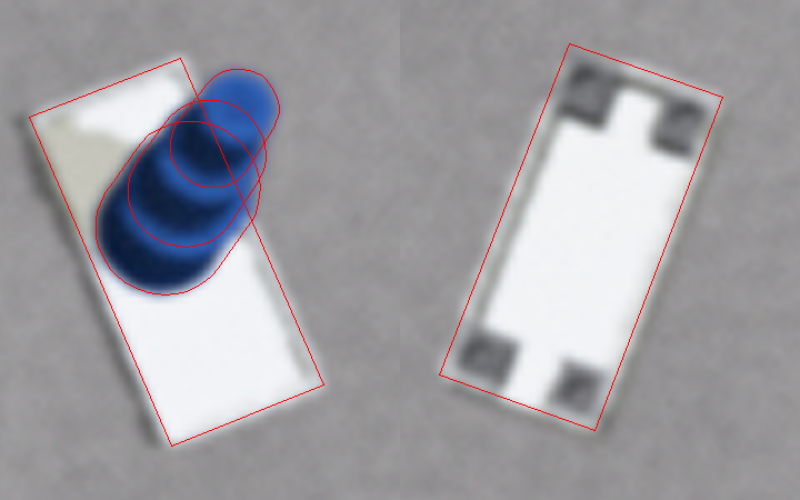

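View pics/ov_scene.png

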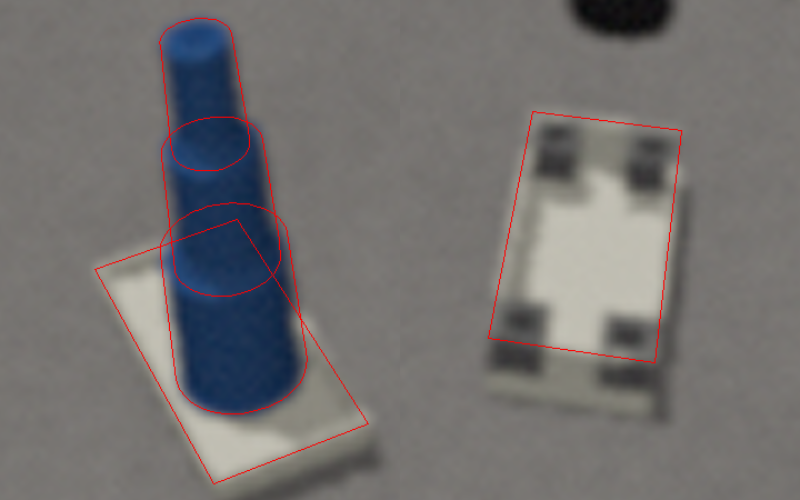

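Candidates for the small dish (top picture): white (148,221), black (189,216), black (150,260), yellow (109,213). I choose the white one, which measured about 51 mm across against 52 mm given. The tower is at about (632,-138) mm, and the top cup is the small blue one.

```bash
python3 - <<'E'
import cv2
a=cv2.imread("pics/top0.png"); cv2.imwrite("pics/dishcrop.png",cv2.resize(a[195:275,95:205],(770,560),interpolation=cv2.INTER_CUBIC))
E
```

```text
(no output)
```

View pics/dishcrop.png

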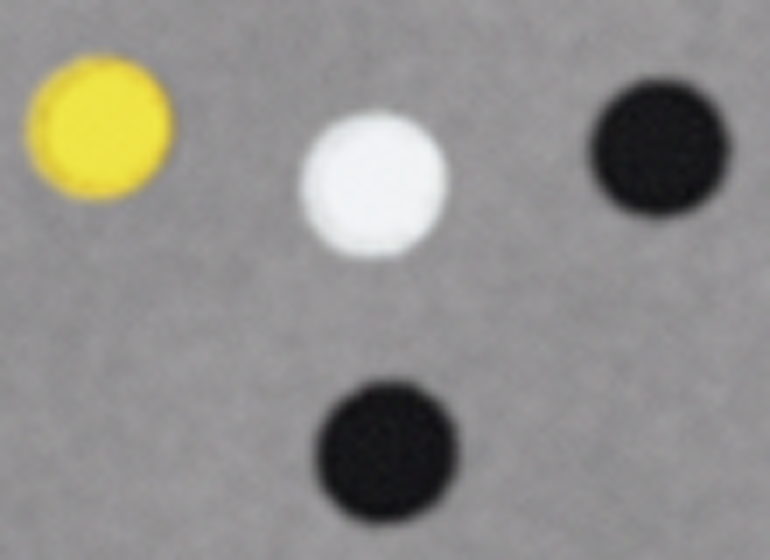

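{"api": "jog_arm", "payload": {
  "moves": [
    [0,0,0,16,-23,5,94],
    [0,0,0,32,-46,5,94],
    [0,0,0,32,-46,5,94],
    [0,0,0,32,-46,5,94],
    [0,0,0,32,-46,5,94],
    [0,0,0,32,-46,0,94],
    [0,0,0,32,-46,0,94],
    [0,0,0,32,-46,0,94],
    [0,0,0,32,-46,0,94],
    [0,0,0,32,-46,0,94],
    [0,0,0,32,-46,0,94],
    [0,0,0,32,-46,0,94]
  ]
}}

```text
time: 2.6
tool_pos: [0.5438, -0.0093, 0.3279]
ee_rot: [3.141, -0.001, 1.247]
wrist_force: [0.7, -0.0, 0.3]
width: 0.0941
```

{"api": "jog_arm", "payload": {
  "moves": [
    [0,0,0,30,-43,0,70],
    [0,0,0,30,-43,0,70],
    [0,0,0,20,-30,0,70],
    [0,0,0,10,-14,0,70],
    [0,0,0,0,0,-16,70],
    [0,0,0,0,0,-20,70],
    [0,0,0,0,0,-20,70],
    [0,0,0,0,0,-16,70],
    [0,0,0,0,0,-10,70],
    [0,0,0,0,0,-4,70],
    [0,0,0,0,0,0,70]
  ]
}}

```text
time: 3.98
tool_pos: [0.6331, -0.1375, 0.2419]
ee_rot: [3.141, -0.0, 1.247]
wrist_force: [0.4, -0.9, 0.0]
width: 0.0699
```

```bash
python3 - <<'E'
from h import *
a=snap("top","g1t"); b=snap("scene","g1s")
f=lambda im,x0,y0:cv2.resize(im[y0:y0+100,x0:x0+100],(400,400),interpolation=cv2.INTER_CUBIC)
cv2.imwrite("pics/g1.png",np.hstack([f(a,280,90),f(b,150,160)])[...,::-1])
E
```

```text
(no output)
```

View pics/g1.png

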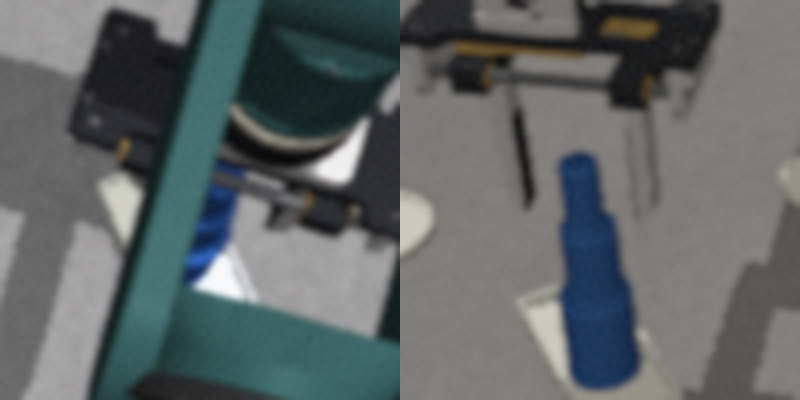

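{"api": "jog_arm", "payload": {
  "moves": [
    [0,0,0,0,0,0,50],
    [0,0,0,0,0,0,40],
    [0,0,0,0,0,0,34],
    [0,0,0,0,0,0,30],
    [0,0,0,0,0,0,28],
    [0,0,0,0,0,0,20],
    [0,0,0,0,0,0,20],
    [0,0,0,0,0,0,20]
  ]
}}

```text
time: 5.08
tool_pos: [0.633, -0.1376, 0.2417]
ee_rot: [-3.142, -0.0, 1.247]
wrist_force: [-0.5, 0.2, 0.0]
width: 0.0254
```

```bash
python3 - <<'E'
from h import *
b=snap("scene","g2s")
f=lambda im,x0,y0:cv2.resize(im[y0:y0+100,x0:x0+100],(600,600),interpolation=cv2.INTER_CUBIC)
cv2.imwrite("pics/g2.png",f(b,150,160)[...,::-1])
E
```

```text
(no output)
```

View pics/g2.png

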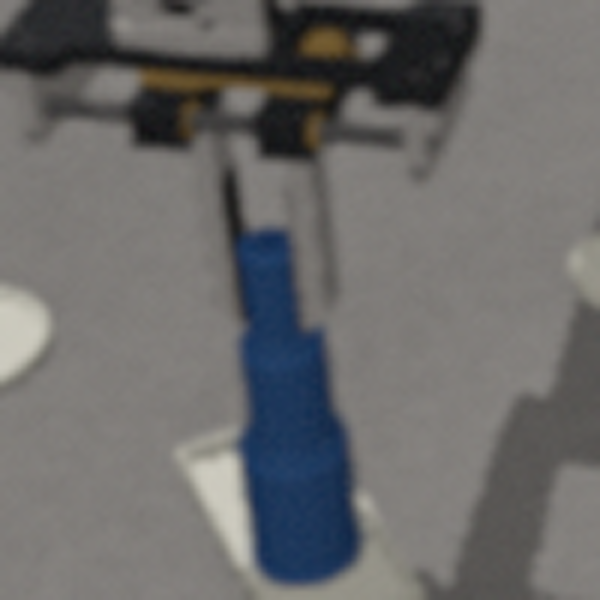

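{"api": "jog_arm", "payload": {
  "moves": [
    [0,0,0,0,0,3,20],
    [0,0,0,0,0,8,20],
    [0,0,0,0,0,15,20],
    [0,0,0,0,0,14,20],
    [0,0,0,-4,10,5,20],
    [0,0,0,-8,20,0,20],
    [0,0,0,-11,28,0,20],
    [0,0,0,-13,34,0,20],
    [0,0,0,-14,38,0,20],
    [0,0,0,-15,40,0,20],
    [0,0,0,-15,40,0,20],
    [0,0,0,-15,40,0,20]
  ]
}}

```text
time: 6.62
tool_pos: [0.536, 0.1148, 0.2861]
ee_rot: [-3.14, -0.0, 1.248]
wrist_force: [0.6, 0.8, -0.5]
width: 0.0259
```

{"api": "jog_arm", "payload": {
  "moves": [
    [0,0,0,-15,40,0,20],
    [0,0,0,-15,38,-10,20],
    [0,0,0,-14,36,-20,20],
    [0,0,0,-13,32,-20,20],
    [0,0,0,-11,28,-20,20],
    [0,0,0,-7,18,-20,20],
    [0,0,0,-4,12,-16,20],
    [0,0,0,0,0,-10,20],
    [0,0,0,0,0,0,20]
  ]
}}

```text
time: 7.75
tool_pos: [0.4586, 0.3158, 0.1698]
ee_rot: [-3.141, 0.002, 1.247]
wrist_force: [-0.2, -0.5, -0.0]
width: 0.0254
```

```bash
python3 - <<'E'
from h import *
a=snap("top","g3t");b=snap("scene","g3s")
f=lambda im,x0,y0:cv2.resize(im[y0:y0+100,x0:x0+100],(400,400),interpolation=cv2.INTER_CUBIC)
cv2.imwrite("pics/g3.png",np.hstack([f(a,100,160),f(b,290,130)])[...,::-1])
E
```

```text
(no output)
```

View pics/g3.png

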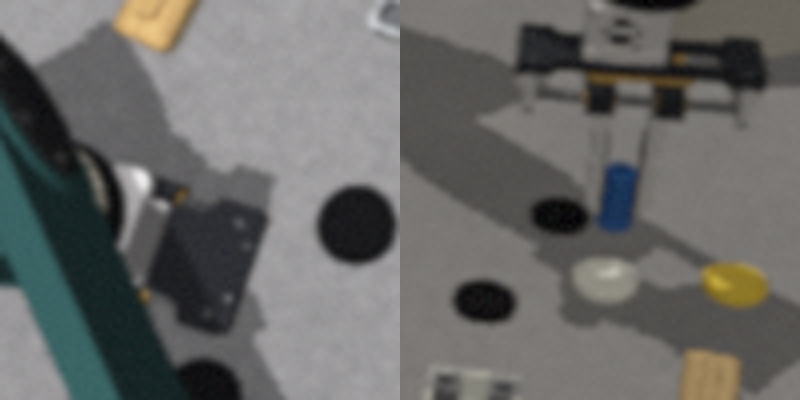

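```bash
python3 - <<'E'
from h import *
im=rd("g3s"); x,f=fitcups("scene",im,"S",[.0616],[.459,.316]); print(np.round(x*1e3,1),f)
E
```

```text
common [461.2 315.1] 0.025633368641138077
[461.2 314.9] 0.02528447099030018
```

{"api": "jog_arm", "payload": {
  "moves": [
    [0,0,0,1,-1,-12,20],
    [0,0,0,0,0,-16,20],
    [0,0,0,0,0,-14,20],
    [0,0,0,0,0,-8,20],
    [0,0,0,0,0,-4,20],
    [0,0,0,0,0,-2,20],
    [0,0,0,0,0,0,20]
  ]
}}

```text
time: 8.72
tool_pos: [0.4602, 0.3156, 0.115]
ee_rot: [3.141, -0.001, 1.247]
wrist_force: [0.0, -0.9, 0.1]
width: 0.0253
```

{"api": "jog_arm", "payload": {
  "moves": [
    [0,0,0,0,0,-1,20],
    [0,0,0,0,0,-1,20],
    [0,0,0,0,0,0,20]
  ]
}}

```text
time: 9.1
tool_pos: [0.46, 0.3154, 0.1128]
ee_rot: [3.142, -0.0, 1.247]
wrist_force: [0.2, 0.6, 0.0]
width: 0.0253
```

{"api": "jog_arm", "payload": {
  "moves": [
    [0,0,0,0,0,-0.6,20],
    [0,0,0,0,0,-0.4,20],
    [0,0,0,0,0,0,20]
  ]
}}

```text
time: 9.48
tool_pos: [0.4601, 0.3154, 0.1122]
ee_rot: [3.141, -0.0, 1.247]
wrist_force: [-0.4, -1.2, 2.7]
width: 0.0254
```

{"api": "jog_arm", "payload": {
  "moves": [
    [0,0,0,0,0,0,30],
    [0,0,0,0,0,0,40],
    [0,0,0,0,0,0,60],
    [0,0,0,0,0,0,70],
    [0,0,0,0,0,15,70],
    [0,0,0,0,0,30,70],
    [0,0,0,0,0,35,70],
    [0,0,0,0,0,35,70],
    [0,0,0,15,-40,10,70],
    [0,0,0,20,-50,0,70],
    [0,0,0,20,-50,0,70]
  ]
}}

```text
time: 10.85
tool_pos: [0.5156, 0.1743, 0.2386]
ee_rot: [3.139, -0.002, 1.248]
wrist_force: [0.4, -0.2, -1.5]
width: 0.0704
```

```bash
python3 - <<'E'
from h import *
a=snap("top","g4t");b=snap("scene","g4s")
f=lambda im,x0,y0:cv2.resize(im[y0:y0+100,x0:x0+100],(400,400),interpolation=cv2.INTER_CUBIC)
cv2.imwrite("pics/g4.png",np.hstack([f(a,100,160),f(b,290,130)])[...,::-1])
x,_=fitcups("scene",b,"S",[.004],[.461,.315]); print(x)
x,_=fitcups("scene",b,"LM",[.0115,.0775],[.632,-.138]); print(x)
x,_=fitcups("top",a,"LM",[.0115,.0775],[.632,-.138]); print(x)
E
```

```text
common [459. 316.] 0.04104933142662048
[0.45936622 0.31557631]Traceback (most recent call last):
  File "<stdin>", line 6, in <module>
  File "h.py", line 54, in fitcups
    d=bluemask(im); uv=np.vstack([cuphull(n,p0[2*i],p0[2*i+1],z0s[i],k) for i,k in enumerate(keys)])
                                            ~~^^^^^
IndexError: list index out of range
```

View pics/g4.png

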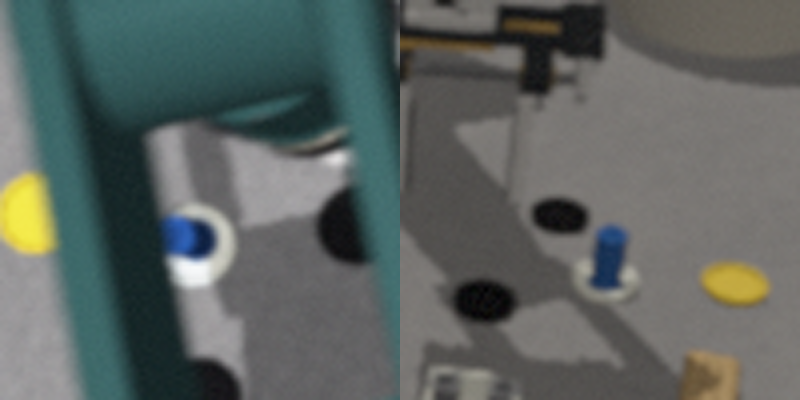

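Small cup stands upright in the white dish (top about (148,217), scene about (442,197)). Next I check the remaining tower.

```bash
python3 - <<'E'
from h import *
for n,f in(("top","g4t"),("scene","g4s")):
    x,e=fitcups(n,rd(f),"LM",[.0115,.0775],[.632,-.138]*2); print(n,np.round(x*1e3,1),e)
E
```

```text
common [ 632.6 -138.3] 0.03212306648492813
top [ 632.6 -139.5  632.3 -136.8] 0.026698412373661995
common [ 630.9 -139.1] 0.04114988073706627
scene [ 629.8 -139.3  637.2 -138. ] 0.03215215355157852
```

{"api": "jog_arm", "payload": {
  "moves": [
    [0,0,0,12,-32,6,76],
    [0,0,0,15,-40,8,76],
    [0,0,0,15,-40,8,76],
    [0,0,0,15,-40,0,76],
    [0,0,0,15,-40,0,76],
    [0,0,0,15,-40,0,76],
    [0,0,0,14,-36,0,76],
    [0,0,0,10,-26,0,76],
    [0,0,0,4,-14,0,76],
    [0,0,0,2,-5,0,76],
    [0,0,0,0,0,0,76]
  ]
}}

```text
time: 12.32
tool_pos: [0.632, -0.1368, 0.259]
ee_rot: [-3.142, -0.001, 1.248]
wrist_force: [0.6, -0.4, -0.2]
width: 0.0762
```

Aligned; descend 69.5 and close.

{"api": "jog_arm", "payload": {
  "moves": [
    [0,0,0,0.5,-0.7,-12,76],
    [0,0,0,0,0,-20,76],
    [0,0,0,0,0,-18,76],
    [0,0,0,0,0,-12,76],
    [0,0,0,0,0,-7,76],
    [0,0,0,0,0,0,60],
    [0,0,0,0,0,0,50],
    [0,0,0,0,0,0,44],
    [0,0,0,0,0,0,41],
    [0,0,0,0,0,0,32],
    [0,0,0,0,0,0,32],
    [0,0,0,0,0,0,32]
  ]
}}

```text
time: 13.82
tool_pos: [0.6326, -0.1383, 0.1901]
ee_rot: [3.141, -0.0, 1.247]
wrist_force: [-0.4, -0.0, 2.0]
width: 0.0374
```

{"api": "jog_arm", "payload": {
  "moves": [
    [0,0,0,0,0,3,32],
    [0,0,0,0,0,8,32],
    [0,0,0,0,0,15,32],
    [0,0,0,0,0,14,32],
    [0,0,0,-8,7,4,32],
    [0,0,0,-15,14,0,32],
    [0,0,0,-22,20,0,32],
    [0,0,0,-26,24,0,32],
    [0,0,0,-28,26,0,32],
    [0,0,0,-28,26,0,32],
    [0,0,0,-26,24,-10,32],
    [0,0,0,-20,18,-16,32]
  ]
}}

```text
time: 15.32
tool_pos: [0.4581, 0.0219, 0.2082]
ee_rot: [3.14, -0.001, 1.248]
wrist_force: [0.4, -0.4, -0.1]
width: 0.0375
```

{"api": "jog_arm", "payload": {
  "moves": [
    [0,0,0,-12,11,-18,32],
    [0,0,0,-6,5,-18,32],
    [0,0,0,0,0,-14,32],
    [0,0,0,0,0,-8,32],
    [0,0,0,0,0,0,32]
  ]
}}

```text
time: 15.95
tool_pos: [0.4416, 0.0364, 0.1491]
ee_rot: [-3.14, 0.0, 1.246]
wrist_force: [-0.4, 0.4, -0.0]
width: 0.0375
```

```bash
python3 - <<'E'
from h import *
b=snap("scene","g5s"); o=get_obs(); z=o["tool_pos"][2]; print(o["tool_pos"])
f=lambda im,x0,y0:cv2.resize(im[y0:y0+100,x0:x0+133],(800,600),interpolation=cv2.INTER_CUBIC)
cv2.imwrite("pics/g5.png",f(b,170,150)[...,::-1])
x,e=fitcups("scene",b,"M",[z-.1126],[.442,.036]); print(np.round(x*1e3,1),e)
E
```

```text
[0.4419263  0.03637103 0.14968197]
common [440.2  35.5] 0.03861725702881813
[439.2  35.6] 0.03840899467468262
```

View pics/g5.png

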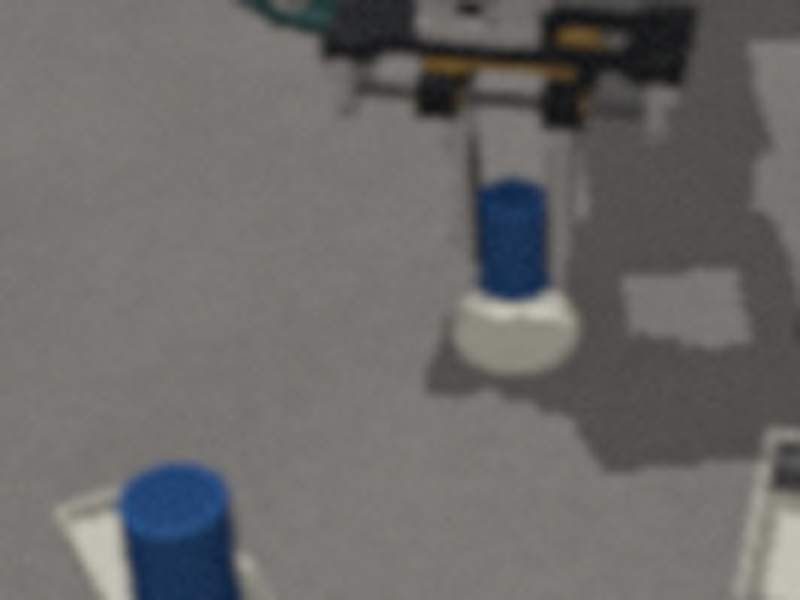

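{"api": "jog_arm", "payload": {
  "moves": [
    [0,0,0,2,0,-8,32],
    [0,0,0,0,0,-10,32],
    [0,0,0,0,0,-7,32],
    [0,0,0,0,0,-4,32],
    [0,0,0,0,0,-2,32],
    [0,0,0,0,0,-1,32],
    [0,0,0,0,0,0,32]
  ]
}}

```text
time: 16.88
tool_pos: [0.4436, 0.0367, 0.1179]
ee_rot: [3.141, -0.0, 1.247]
wrist_force: [0.5, -0.5, -0.3]
width: 0.0373
```

{"api": "jog_arm", "payload": {
  "moves": [
    [0,0,0,0,0,-0.7,32],
    [0,0,0,0,0,-0.7,32],
    [0,0,0,0,0,0,32]
  ]
}}

```text
time: 17.25
tool_pos: [0.4436, 0.0367, 0.1166]
ee_rot: [3.141, -0.0, 1.247]
wrist_force: [-0.6, -1.0, 0.5]
width: 0.0374
```

{"api": "jog_arm", "payload": {
  "moves": [
    [0,0,0,0,0,-0.5,32],
    [0,0,0,0,0,0,32]
  ]
}}

```text
time: 17.5
tool_pos: [0.4436, 0.0367, 0.1165]
ee_rot: [3.141, -0.0, 1.247]
wrist_force: [-2.0, 0.3, 5.9]
width: 0.0374
```

{"api": "jog_arm", "payload": {
  "moves": [
    [0,0,0,0,0,0,42],
    [0,0,0,0,0,0,50],
    [0,0,0,0,0,0,70],
    [0,0,0,0,0,0,80],
    [0,0,0,0,0,15,90],
    [0,0,0,0,0,30,90],
    [0,0,0,0,0,35,90],
    [0,0,0,0,0,15,90],
    [0,0,0,20,-18,0,90],
    [0,0,0,30,-28,0,90],
    [0,0,0,30,-28,0,90],
    [0,0,0,0,0,0,90]
  ]
}}

```text
time: 19.0
tool_pos: [0.5245, -0.0389, 0.2101]
ee_rot: [-3.141, 0.0, 1.244]
wrist_force: [-1.5, 0.5, -0.8]
width: 0.0899
```

```bash
python3 - <<'E'
from h import *
a=snap("top","g6t");b=snap("scene","g6s")
f=lambda im:cv2.resize(im[100:300,80:430],(600,343),interpolation=cv2.INTER_CUBIC)
cv2.imwrite("pics/g6.png",np.hstack([f(a)[:,:400],f(b)[:,:400]])[...,::-1])
for n,im in(("top",a),("scene",b)):
    x,e=fitcups(n,im,"L",[.0115],[.632,-.138]); print(n,np.round(x*1e3,1),e)
    x,e=fitcups(n,im,"M",[.004],[.442,.036]); print(n,np.round(x*1e3,1),e)
E
```

```text
common [ 640.6 -155.7] 0.6435229182243347
top [ 640.6 -155.7] 0.6434283256530762
common [443.2  35.7] 0.2155543714761734
top [443.5  35.9] 0.21527916193008423
common [ 631.1 -139.6] 0.040826234966516495
scene [ 631.2 -139.6] 0.040631115436553955
common [443.7  36.8] 0.0552765429019928
scene [443.7  36.8] 0.05523192510008812
```

View pics/g6.png

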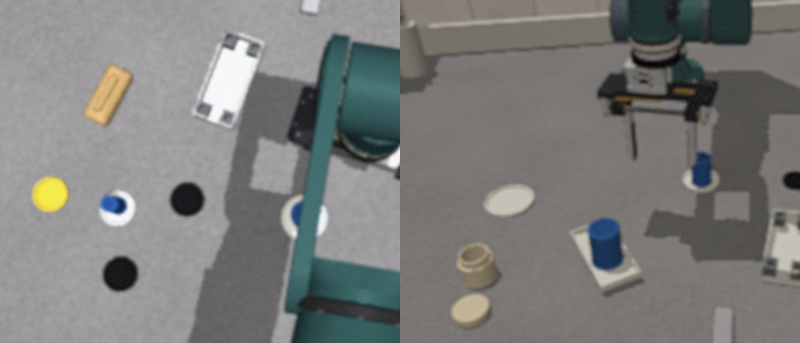

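{"api": "jog_arm", "payload": {
  "moves": [
    [0,0,0,15,-14,0,90],
    [0,0,0,28,-26,0,90],
    [0,0,0,30,-28,0,90],
    [0,0,0,20,-18,0,90],
    [0,0,0,10,-10,0,90],
    [0,0,0,4.5,-4.4,0,90],
    [0,0,0,0,0,0,90]
  ]
}}

```text
time: 19.98
tool_pos: [0.6306, -0.1371, 0.2109]
ee_rot: [-3.141, -0.0, 1.247]
wrist_force: [0.1, -0.6, 0.7]
width: 0.0899
```

{"api": "jog_arm", "payload": {
  "moves": [
    [0,0,0,1.4,-2.2,-14,90],
    [0,0,0,0,0,-22,90],
    [0,0,0,0,0,-22,90],
    [0,0,0,0,0,-14,90],
    [0,0,0,0,0,-6,90],
    [0,0,0,0,0,0,74],
    [0,0,0,0,0,0,62],
    [0,0,0,0,0,0,56],
    [0,0,0,0,0,0,53],
    [0,0,0,0,0,0,44],
    [0,0,0,0,0,0,44],
    [0,0,0,0,0,0,44]
  ]
}}

```text
time: 21.48
tool_pos: [0.6326, -0.1399, 0.1332]
ee_rot: [3.141, -0.0, 1.247]
wrist_force: [0.1, 0.5, 0.8]
width: 0.0494
```

{"api": "jog_arm", "payload": {
  "moves": [
    [0,0,0,0,0,3,44],
    [0,0,0,0,0,8,44],
    [0,0,0,0,0,15,44],
    [0,0,0,0,0,16,44],
    [0,0,0,0,0,8,44],
    [0,0,0,-8,-8,0,44],
    [0,0,0,-16,-15,0,44],
    [0,0,0,-22,-21,0,44],
    [0,0,0,-27,-26,0,44],
    [0,0,0,-28,-26,0,44],
    [0,0,0,-27,-26,0,44],
    [0,0,0,-24,-22,0,44]
  ]
}}

```text
time: 22.98
tool_pos: [0.4776, -0.2852, 0.1819]
ee_rot: [-3.14, -0.0, 1.245]
wrist_force: [0.7, -0.2, -0.8]
width: 0.0492
```

{"api": "jog_arm", "payload": {
  "moves": [
    [0,0,0,-17,-16,-4,44],
    [0,0,0,-10,-10,-8,44],
    [0,0,0,-4,-4,-8,44],
    [0,0,0,0,0,-6,44],
    [0,0,0,0,0,0,44]
  ]
}}

```text
time: 23.6
tool_pos: [0.4495, -0.3131, 0.1558]
ee_rot: [-3.14, -0.001, 1.248]
wrist_force: [0.2, 0.1, 0.0]
width: 0.0494
```

```bash
python3 - <<'E'
from h import *
a=snap("top","g7t");b=snap("scene","g7s"); o=get_obs(); z=o["tool_pos"][2]; print(o["tool_pos"])
x,e=fitcups("scene",b,"L",[z-.1216],[.449,-.313]); print(np.round(x*1e3,1),e)
f=lambda im,x0,y0:cv2.resize(im[y0:y0+100,x0:x0+100],(400,400),interpolation=cv2.INTER_CUBIC)
cv2.imwrite("pics/g7.png",np.hstack([f(a,290,110),f(b,110,180)])[...,::-1])
E
```

```text
[ 0.44992879 -0.31341048  0.15673789]
common [ 449.2 -314.9] 0.059697430580854416
[ 448.4 -314.2] 0.0594128854572773
```

View pics/g7.png

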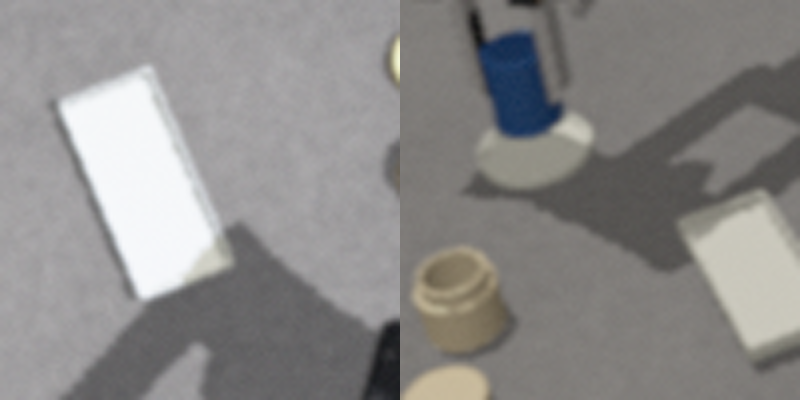

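Tray free and empty; cup over the large dish. Move x +2 and descend (156 → 125.6).

{"api": "jog_arm", "payload": {
  "moves": [
    [0,0,0,2,0,-8,44],
    [0,0,0,0,0,-10,44],
    [0,0,0,0,0,-6,44],
    [0,0,0,0,0,-3,44],
    [0,0,0,0,0,-2,44],
    [0,0,0,0,0,0,44]
  ]
}}

```text
time: 24.45
tool_pos: [0.4514, -0.3139, 0.1278]
ee_rot: [3.141, -0.0, 1.247]
wrist_force: [0.1, 0.4, -0.4]
width: 0.0493
```

{"api": "jog_arm", "payload": {
  "moves": [
    [0,0,0,0,0,-0.8,44],
    [0,0,0,0,0,-0.7,44],
    [0,0,0,0,0,-0.5,44],
    [0,0,0,0,0,0,44]
  ]
}}

```text
time: 24.95
tool_pos: [0.4514, -0.3139, 0.1258]
ee_rot: [-3.142, -0.0, 1.247]
wrist_force: [0.1, -0.3, -0.7]
width: 0.0495
```

{"api": "jog_arm", "payload": {
  "moves": [
    [0,0,0,0,0,-0.5,44],
    [0,0,0,0,0,0,44]
  ]
}}

```text
time: 25.2
tool_pos: [0.4514, -0.3139, 0.1257]
ee_rot: [3.141, -0.0, 1.247]
wrist_force: [-0.9, 0.0, 1.9]
width: 0.0494
```

{"api": "jog_arm", "payload": {
  "moves": [
    [0,0,0,0,0,0,54],
    [0,0,0,0,0,0,62],
    [0,0,0,0,0,0,80],
    [0,0,0,0,0,0,92],
    [0,0,0,0,0,15,94],
    [0,0,0,0,0,30,94],
    [0,0,0,0,0,35,94],
    [0,0,0,0,0,20,94],
    [0,0,0,0,0,0,94]
  ]
}}

```text
time: 26.32
tool_pos: [0.4523, -0.3146, 0.2287]
ee_rot: [3.136, 0.002, 1.247]
wrist_force: [0.4, -0.2, -0.7]
width: 0.094
```

```bash
python3 - <<'E'
from h import *
a=snap("top","g8t");b=snap("scene","g8s"); o=get_obs(); print(o["tool_pos"])
x,e=fitcups("scene",b,"L",[.004],[.451,-.314]); print("L",np.round(x*1e3,1),e)
for n,im in(("top",a),("scene",b)):
    x,e=fitrect(n,im,.021,[.622,-.143,.37]);print(n,"UT",np.round(x*1e3,1),e)
    x,e=fitrect(n,im,.030,[.65,.149,-.358]);print(n,"LT",np.round(x*1e3,1),e)
f=lambda im,x0,y0,w,h:cv2.resize(im[y0:y0+h,x0:x0+w],(400,400),interpolation=cv2.INTER_CUBIC)
cv2.imwrite("pics/g8.png",np.hstack([f(a,290,110,100,100),f(b,110,150,150,150)])[...,::-1])
E
```

```text
[ 0.45130416 -0.3137763   0.22528025]
common [ 450.1 -314.8] 0.03956945985555649
L [ 450.  -314.8] 0.03937636315822601
top UT [ 621.7 -142.6  364.6] -40.81966781616211
top LT [ 649.9  149.2 -358. ] -20.148256301879883
scene UT [ 624.4 -144.6  363.1] -23.09796905517578
scene LT [ 651.5  147.3 -358.9] -13.275593757629395
```

View pics/g8.png

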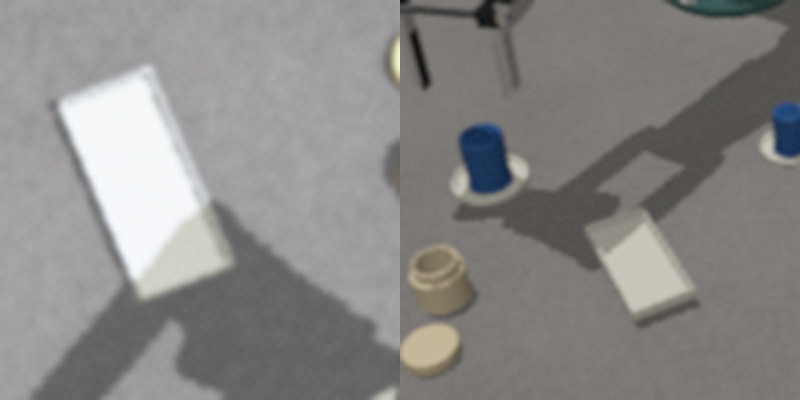

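{"api": "jog_arm", "payload": {
  "moves": [
    [0,0,0,10,10,0,94],
    [0,0,0.1,20,20,0,94],
    [0,0,0.12,30,30,0,94],
    [0,0,0.12,30,30,0,94],
    [0,0,0.12,30,30,-10,94],
    [0,0,0.12,25,25,-10,94],
    [0,0,0.108,16,16,0,94],
    [0,0,0,10,9,0,94],
    [0,0,0,0,0,0,94]
  ]
}}

```text
time: 27.55
tool_pos: [0.6227, -0.143, 0.2045]
ee_rot: [-3.141, -0.001, 1.935]
wrist_force: [-0.6, 0.1, -0.7]
width: 0.094
```

{"api": "jog_arm", "payload": {
  "moves": [
    [0,0,0,0,0,-14,94],
    [0,0,0,0,0,-24,94],
    [0,0,0,0,0,-24,94],
    [0,0,0,0,0,-18,94],
    [0,0,0,0,0,-10,94],
    [0,0,0,0,0,-4,94],
    [0,0,0,0,0,0,94]
  ]
}}

```text
time: 28.42
tool_pos: [0.6226, -0.144, 0.1117]
ee_rot: [3.141, 0.0, 1.935]
wrist_force: [0.6, -0.1, 0.9]
width: 0.094
```

```bash
python3 - <<'E'
from h import *
b=snap("scene","g9s");print(get_obs()["tool_pos"])
f=lambda im,x0,y0,w,h:cv2.resize(im[y0:y0+h,x0:x0+w],(800,600),interpolation=cv2.INTER_CUBIC)
cv2.imwrite("pics/g9.png",f(b,150,200,106,80)[...,::-1])
E
```

```text
[ 0.62283243 -0.14401207  0.11211254]
```

View pics/g9.png

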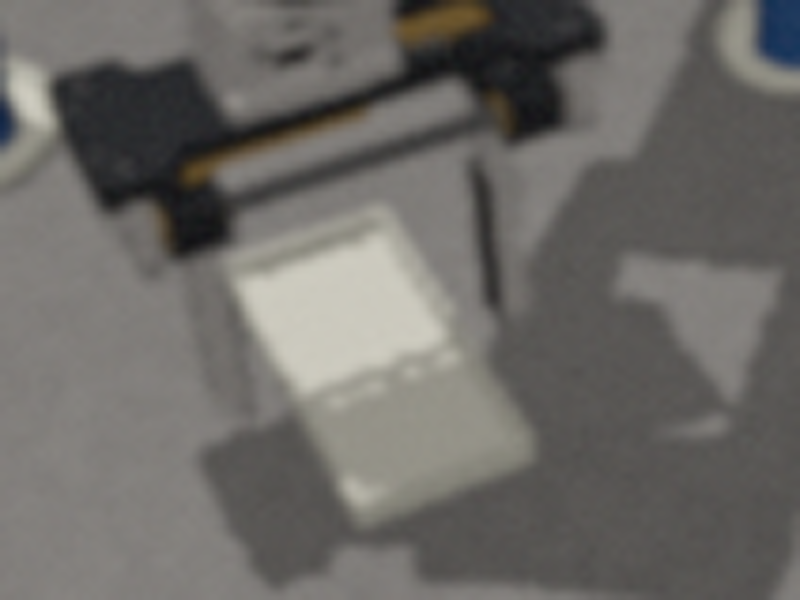

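{"api": "jog_arm", "payload": {
  "moves": [
    [0,0,0,0,0.5,-2,94],
    [0,0,0,0,0,-2,94],
    [0,0,0,0,0,0,84],
    [0,0,0,0,0,0,76],
    [0,0,0,0,0,0,70],
    [0,0,0,0,0,0,67],
    [0,0,0,0,0,0,65],
    [0,0,0,0,0,0,58],
    [0,0,0,0,0,0,58],
    [0,0,0,0,0,0,58]
  ]
}}

```text
time: 29.72
tool_pos: [0.6225, -0.1434, 0.1074]
ee_rot: [3.141, 0.0, 1.935]
wrist_force: [-0.4, -1.3, -0.1]
width: 0.0636
```

{"api": "jog_arm", "payload": {
  "moves": [
    [0,0,0,0,0,4,58],
    [0,0,0,0,0,10,58],
    [0,0,0,0,0,18,58],
    [0,0,0,0,0,18,58],
    [0,0,0,0,0,10,58],
    [0,0,-0.04,1,10,0,58],
    [0,0,-0.08,2,20,0,58],
    [0,0,-0.09,3,32,0,58],
    [0,0,-0.09,4,38,0,58],
    [0,0,-0.09,4,40,0,58],
    [0,0,-0.09,4,40,0,58],
    [0,0,-0.09,4,40,0,58]
  ]
}}

```text
time: 31.22
tool_pos: [0.6445, 0.0779, 0.1679]
ee_rot: [3.141, -0.0, 1.362]
wrist_force: [-0.6, -0.1, -0.9]
width: 0.0635
```

{"api": "jog_arm", "payload": {
  "moves": [
    [0,0,-0.08,3,34,0,58],
    [0,0,-0.05,2,22,0,58],
    [0,0,-0.022,1,12,0,58],
    [0,0,0,0,4,0,58],
    [0,0,0,0,0,0,58],
    [0,0,0,0,0,0,58]
  ]
}}

```text
time: 31.98
tool_pos: [0.6504, 0.1479, 0.1674]
ee_rot: [3.141, 0.0, 1.212]
wrist_force: [0.3, -0.4, -0.6]
width: 0.0636
```

```bash
python3 - <<'E'
from h import *
a=snap("top","g10t");b=snap("scene","g10s");o=get_obs();print(o["tool_pos"],o["ee_rot"],o["width"])
z=o["tool_pos"][2]-.1074+.021
x,e=fitrect("scene",b,z,[.651,.148,-.358]);print("UT held",np.round(x*1e3,1),e)
f=lambda im,x0,y0,w,h:cv2.resize(im[y0:y0+h,x0:x0+w],(400,400),interpolation=cv2.INTER_CUBIC)
cv2.imwrite("pics/g10.png",np.hstack([f(a,160,90,100,100),f(b,250,170,110,110)])[...,::-1])
E
```

```text
[0.65043365 0.14793113 0.16735642] [3.14157217e+00 3.69075886e-05 1.21219193e+00] 0.06357842589852614
UT held [ 651.1  147.4 -351.5] -26.128257751464844
```

View pics/g10.png

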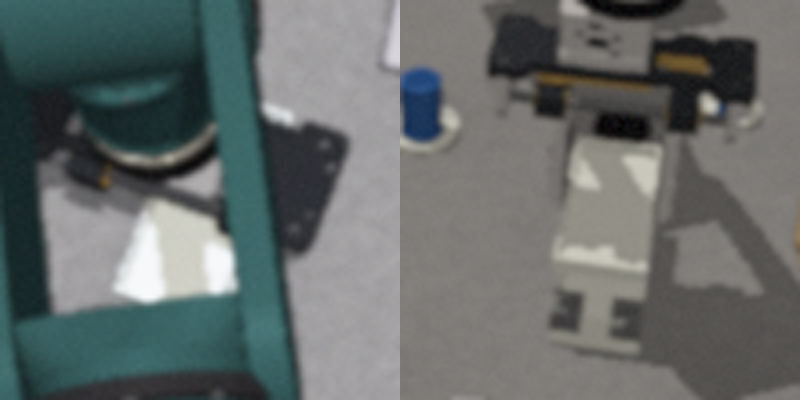

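{"api": "jog_arm", "payload": {
  "moves": [
    [0,0,0,0.2,0.2,-8,58],
    [0,0,0,0,0,-9,58],
    [0,0,0,0,0,-6,58],
    [0,0,0,0,0,-3,58],
    [0,0,0,0,0,0,58],
    [0,0,0,0,0,0,58]
  ]
}}

```text
time: 32.83
tool_pos: [0.6508, 0.1489, 0.1417]
ee_rot: [3.141, -0.0, 1.213]
wrist_force: [-0.8, 0.6, -0.4]
width: 0.0634
```

```bash
python3 - <<'E'
from h import *
a=snap("top","g11t");b=snap("scene","g11s");o=get_obs();print(o["tool_pos"],o["ee_rot"],o["width"])
z=o["tool_pos"][2]-.1074+.021
for p in([.651,.148,-.358],[.653,.146,-.35]):
  x,e=fitrect("scene",b,z,p);print("UT held",np.round(x*1e3,1),e)
f=lambda im,x0,y0,w,h:cv2.resize(im[y0:y0+h,x0:x0+w],(700,560),interpolation=cv2.INTER_CUBIC)
cv2.imwrite("pics/g11.png",f(b,270,200,75,60)[...,::-1])
E
```

```text
[0.65081389 0.14888302 0.1418023 ] [ 3.14082207e+00 -4.99215043e-04  1.21304000e+00] 0.06373988406907383
UT held [ 652.   148.3 -340.2] -25.235055923461914
UT held [ 652.1  148.3 -340.4] -25.236263275146484
```

View pics/g11.png

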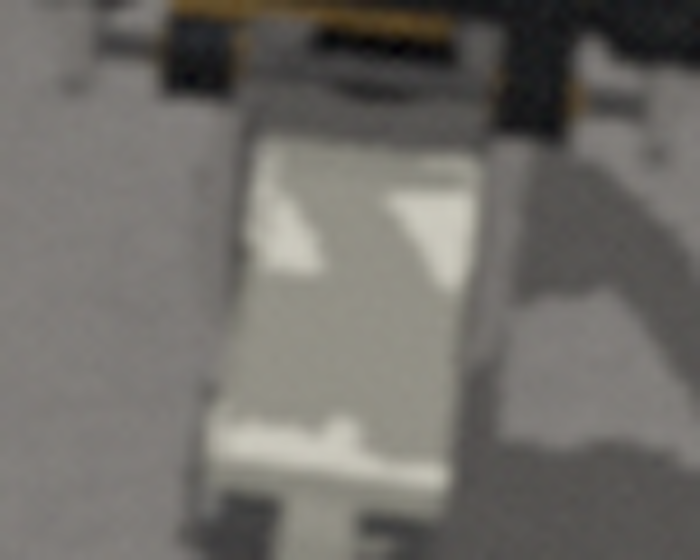

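{"api": "jog_arm", "payload": {
  "moves": [
    [0,0,0,0,-0.6,-2,58],
    [0,0,0,0,0,-1.5,58],
    [0,0,0,0,0,-1.5,58],
    [0,0,0,0,0,-1,58],
    [0,0,0,0,0,0,58]
  ]
}}

```text
time: 33.55
tool_pos: [0.6505, 0.1482, 0.1352]
ee_rot: [-3.141, 0.0, 1.213]
wrist_force: [-0.9, -0.0, -1.4]
width: 0.0637
```

Pin ends are about 2 mm below the rim with no contact force. Continue.

{"api": "jog_arm", "payload": {
  "moves": [
    [0,0,0,0,0,-1.2,58],
    [0,0,0,0,0,-1.2,58],
    [0,0,0,0,0,0,58]
  ]
}}

```text
time: 33.92
tool_pos: [0.6505, 0.1482, 0.1327]
ee_rot: [-3.141, 0.0, 1.213]
wrist_force: [-0.8, 1.1, -0.6]
width: 0.0636
```

{"api": "jog_arm", "payload": {
  "moves": [
    [0,0,0,0,0,-1.2,58],
    [0,0,0,0,0,-1.2,58],
    [0,0,0,0,0,0,58]
  ]
}}

```text
time: 34.3
tool_pos: [0.6505, 0.1482, 0.1303]
ee_rot: [-3.141, 0.0, 1.213]
wrist_force: [-0.0, 0.2, -1.6]
width: 0.0636
```

{"api": "jog_arm", "payload": {
  "moves": [
    [0,0,0,0,0,-1,58],
    [0,0,0,0,0,-0.6,58],
    [0,0,0,0,0,0,58]
  ]
}}

```text
time: 34.67
tool_pos: [0.6506, 0.1482, 0.1288]
ee_rot: [-3.141, -0.0, 1.213]
wrist_force: [0.4, 0.5, -0.6]
width: 0.0642
```

{"api": "jog_arm", "payload": {
  "moves": [
    [0,0,0,0,0,-0.6,58],
    [0,0,0,0,0,-0.4,58],
    [0,0,0,0,0,0,58]
  ]
}}

```text
time: 35.05
tool_pos: [0.6506, 0.1482, 0.1284]
ee_rot: [3.141, -0.0, 1.213]
wrist_force: [-0.4, -0.1, 1.8]
width: 0.0638
```

{"api": "jog_arm", "payload": {
  "moves": [
    [0,0,0,0,0,-0.4,58],
    [0,0,0,0,0,0,58]
  ]
}}

```text
time: 35.3
tool_pos: [0.6506, 0.1483, 0.1284]
ee_rot: [3.141, -0.0, 1.213]
wrist_force: [-1.7, -0.7, 5.1]
width: 0.0635
```

Firm stop at the expected home height. Release, rise, retreat.

{"api": "jog_arm", "payload": {
  "moves": [
    [0,0,0,0,0,0,68],
    [0,0,0,0,0,0,76],
    [0,0,0,0,0,0,88],
    [0,0,0,0,0,0,94],
    [0,0,0,0,0,12,94],
    [0,0,0,0,0,30,94],
    [0,0,0,0,0,40,94],
    [0,0,0,0,0,40,94],
    [0,0,0,-20,-20,20,94],
    [0,0,0,-40,-40,0,94],
    [0,0,0,-50,-30,0,94],
    [0,0,0,-50,-30,0,94]
  ]
}}

```text
time: 36.8
tool_pos: [0.4892, 0.0273, 0.2707]
ee_rot: [3.139, -0.0, 1.213]
wrist_force: [0.3, -1.0, -0.1]
width: 0.0938
```

{"api": "jog_arm", "payload": {
  "moves": [
    [0,0,0,-50,-40,0,94],
    [0,0,0,-40,-40,0,94],
    [0,0,0,-20,-20,0,94],
    [0,0,0,0,0,0,94],
    [0,0,0,0,0,0,94]
  ]
}}

```text
time: 37.42
tool_pos: [0.3823, -0.0705, 0.2702]
ee_rot: [3.14, -0.001, 1.213]
wrist_force: [0.7, 0.6, 0.2]
width: 0.0941
```

```bash
python3 - <<'E'
from h import *
a=snap("top","g12t");b=snap("scene","g12s");o=get_obs();print(o["time"],o["tool_pos"],o["wrist_force"])
for n,im in(("top",a),("scene",b)):
  x,e=fitrect(n,im,.042,[.651,.148,-.358]);print(n,"UT",np.round(x*1e3,1),e)
for k,p in(("S",(.46,.315)),("M",(.443,.037)),("L",(.451,-.314))):
  x,e=fitcups("scene",b,k,[.004],p);print(k,np.round(x*1e3,1),round(e,3))
f=lambda im,x0,y0,w,h,W,H:cv2.resize(im[y0:y0+h,x0:x0+w],(W,H),interpolation=cv2.INTER_CUBIC)
cv2.imwrite("pics/g12.png",np.vstack([np.hstack([f(a,180,100,70,90,350,300)[:,:350],f(b,280,200,75,60,375,300)]),f(b,90,150,290,116,725,290)])[...,::-1])
cv2.imwrite("pics/g12t_.png",a[...,::-1])
E
```

```text
37.525 [ 0.38247929 -0.07025339  0.2697708 ] [ 0.66942113 -0.10931854  0.70663414]
top UT [ 649.2  148.9 -354.5] -40.986690521240234
scene UT [ 664.5  144.  -354.8] -25.969141006469727
common [459.2 316.2] 0.04315607249736786
S [458.2 315.8] 0.043
common [444.1  35.2] 0.03735392913222313
M [443.5  35.2] 0.037
common [ 449.1 -314.9] 0.03751855716109276
L [ 449.2 -314.5] 0.037
```

View pics/g12.png

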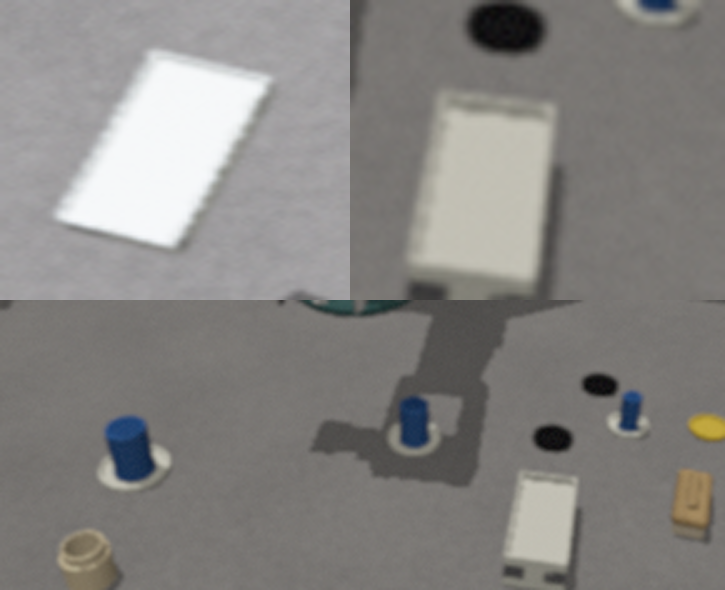

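View pics/g12t_.png

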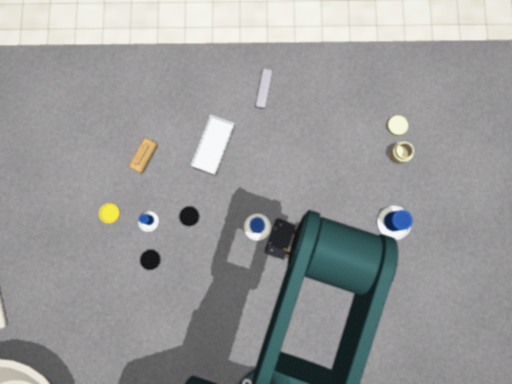

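```bash
python3 - <<'E'
from h import *
b=rd("g12s")
big=cv2.resize(b,None,fx=10,fy=10,interpolation=cv2.INTER_CUBIC)
def rect(x,y,w,z):
    c,s=np.cos(w),np.sin(w); return np.array([[x+c*p*.07-s*q*.032,y+s*p*.07+c*q*.032,z] for p,q in((1,1),(1,-1),(-1,-1),(-1,1))])
for z,col in((.042,(255,0,0)),(.030,(0,255,0)),(0,(0,0,255))):
    uv=proj("scene",rect(.6515,.1475,-.358,z)); cv2.polylines(big,[np.round((uv+.5)*10-.5).astype(int)],True,col,1)
cv2.imwrite("pics/g13.png",cv2.resize(big[2100:2800,2800:3350],(550,600))[...,::-1])
big=cv2.resize(b,None,fx=10,fy=10,interpolation=cv2.INTER_CUBIC)
cv2.imwrite("pics/g13.png",np.hstack([cv2.imread("pics/g13.png")[:,:400],cv2.resize(big[2400:2780,2850:3300],(400,600))[...,::-1]]))
E
```

```text
(no output)
```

View pics/g13.png

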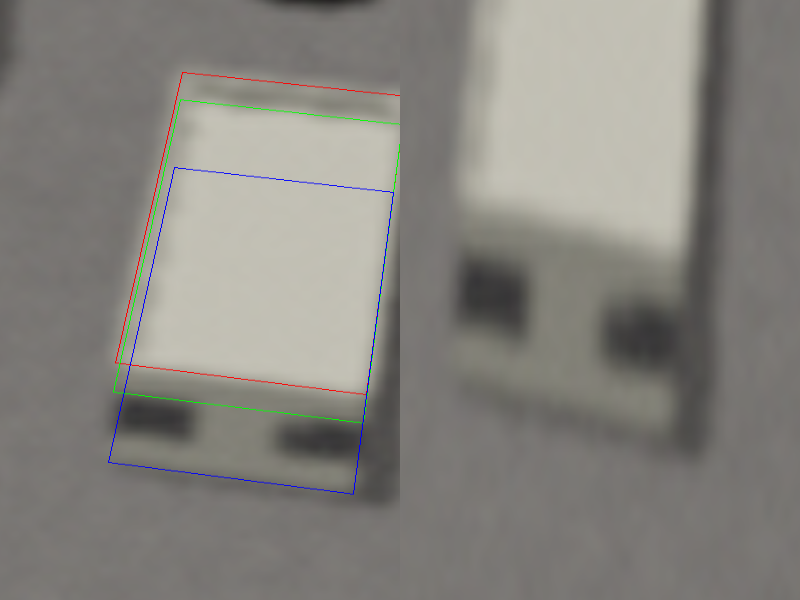

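The red outline (rim at 42 mm) matches the stacked tray with no gap at the seam. The fit that put it 13 mm off had latched onto the lower front edge. Brush (143,155) and jar (402,152) haven't moved, so I'm handing in.

```bash
python3 -c "
from bench import *
print(close_job())"
```

```text
the job is handed in; nothing more can be done
None
```

I took the tower apart from the top down and stood each cup in the white dish of its own size, small, then medium, then large. I then stacked the empty upper tray on the lower one and handed the job in at about 37.5 s, well inside the 112 s limit.

**Last checks**
- **Cups:** all three stand upright, within about 2–4 mm of their dish centres in the scene camera. The clearances inside the dishes are 7 mm or more.
- **Tray:** it went down without jamming and stopped at 128.4 mm tool height, the height worked out for pins fully home. An outline drawn at the home rim height matches the picture, with no gap at the seam. The top camera puts it within about 1 mm and 0.004 rad of the lower tray.
- **Bystanders:** in the top picture the nail brush and jar are where they were at the start.
- **Gripper:** it was open and clear of everything, and the highest wrist force in any reading was about 6 N.

**One check that disagreed:** the scene camera's automatic fit put the stacked tray about 13 mm off in x. In the overlay it had latched onto the lower front edge, so I went by the overlay and the top-camera fit.

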